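Open the ratchet stop of a tin rack and push in one more tin

TASK

Make room in the tin rack: press down the ribbed thumb pad on the sliding stop and, keeping it pressed, push the stop along its bar, away from the two tins in the row, fully home against its end. Let the pad spring up again, then push the tin that stands in front of the rack back into the gap until it touches the bar. Push only: no tin may be lifted or tipped, the two tins in the row stay where they are, and the salt shaker, the tea box and the honey jar beside the rack are left alone.

Things in the scene. Friction and masses are not known exactly. Their poses are not given: they have to be found in the camera images.
- tin_rack: Fixed wooden rack, 375 mm long, open in front, 70 mm end board at -y, 70 mm post at +y. Origin: on the worktop where the new tin belongs, mid-gap once the stop is home. +x to its back, +y along the bar the way the stop opens, z up. Toothed steel bar at the back: front face x = +39 mm, z 38 to 52 (a tin touching it has its axis at x = +1 mm). Row tins at x = 0, y = -92 and -168 mm.
- stop (a joint): Stop along the bar in m: 0 beside the row, 0.105 fully home (hard end; gap to the row then 107 mm). Starts 0.002 to 0.030. A ratchet (8 mm teeth) blocks it towards larger values unless the release is down; towards smaller values it clicks. With the release down it slides with about 2 N of friction.
- release (a joint): Travel of the thumb pad in m: 0 up, 0.010 fully down (hard stop). A 450 N/m spring with 3 N preload pushes it up (7.7 N at the bottom); the pawl clears the teeth from 0.005 m down.
- pad_top (a point): Centre of the top face of the grey ribbed thumb pad, on top of the stop, 78 mm above the worktop when up; the pad is 42 mm (rack x) by 40 mm (rack y). It moves with stop and pad.
- push_wall (a point): Middle of the pad-side (-y) face of the stop's black upright wall, at the pad's +y end, 22 mm from the pad's centre, 90 mm high. Wall 46 mm wide, 7 thick, top at 100 mm: a fingertip on the pad pushes against it. The stop's aluminium plate (6 mm thick, top 60 mm high, reaching to rack x = -26 mm) is on the row's side, its tin-side face 51 mm in -y from here.
- new_tin: The tin that stands alone in front of the rack: round, 75 mm diameter, 58 mm high, 0.26 kg (varies). Origin: centre of its underside; z up. It starts about 105 mm in front of its place in the row, up to 35 mm to either side.
- row_tin_1: Same kind of tin, in the row, the one next to the stop. Origin: centre of its underside.
- row_tin_2: Same kind of tin, in the row, next to the end board. Origin: centre of its underside.
- salt_shaker_1: Glass salt shaker, 44 mm diameter, 90 mm high, loose, left in front of the rack. Origin: centre of its underside.
- match_box_1: Small tea box, 36x56x39 mm, loose, right in front of the rack. Origin: centre of its underside.
- honey_jar_1: Honey jar with dark lid, 64 mm diameter, 99 mm high, loose, behind the rack. Origin: centre of its underside.
Things that resemble listed ones, but are neither listed nor needed, are in the scene too. What is shaped like the new_tin but orange or turquoise is not meant.

How it is judged:
On the way, in this order (a step that is already met when the one before it is completed fails the run):
1. the thumb pad is pressed down (value of joint release above 0.005 m), for 0.1 s.
2. the stop is fully home (value of joint stop above 0.099 m), for 0.1 s.
3. the pad has sprung up again, the stop still home (value of joint stop above 0.099 m and value of joint release below 0.003 m), for 0.1 s.
4. the tin stands in the row, against the bar (x of new_tin in the frame of tin_rack between -0.007 and 0.007 m and y of new_tin in the frame of tin_rack between -0.025 and 0.025 m and height (world z) of new_tin below 0.004 m and angle between new_tin's own z axis and vertical below 0.1 rad and value of joint stop above 0.099 m), for 0.2 s.
At the end, for the whole second after the job is handed in: The stop is within 6 mm of its home end with its pad up; the new tin stands upright on the worktop in the gap, at rest, against the bar (axis within 7 mm of the row's line and within 25 mm of the gap's middle) (all of step 4 and value of joint release below 0.003 m and linear speed of new_tin below 0.01 m/s); the robot touches nothing.
It fails at once if a tin is lifted or tipped (height (world z) of any of new_tin, row_tin_1, row_tin_2 above 0.008 m or angle between any of new_tin, row_tin_1, row_tin_2's own z axis and vertical above 0.25 rad).
It fails at once if a tin of the row is moved more than 15 mm (distance of any of row_tin_1, row_tin_2 from where it was at the start of the episode above 0.015 m).
It fails at once if the shaker, the tea box or the honey jar is moved more than 15 mm or tipped (distance of any of salt_shaker_1, match_box_1, honey_jar_1 from where it was at the start of the episode above 0.015 m or angle between any of salt_shaker_1, match_box_1, honey_jar_1's own z axis and vertical above 0.25 rad).
It also fails if it takes over 61 s, if anything falls off the work surface, if the arm or the gripper's body presses on something with over 40 N, if the wrist force passes 120 N, or if a joint passes its speed limit or range.

ROBOT

A 7-joint arm with a two-finger parallel gripper is mounted at the origin on a cart in front of the work surface, level with it; the furniture and walls round the work are solid. World frame = base frame: x ahead of the robot, y to its left, z up, the work surface at z = 0. Lengths are in m, angles in rad, forces in N, time in s.
With the tool pointing down it reaches from about 0.4 to 0.875 m from the base axis. Payload 19.3 kg.
Tool frame: the origin (TCP) lies midway between the tips of the shut fingers; the grasp point (between the pads) lies bot.pinch_z behind it (bot.pinch_z is the distance from the TCP to the grasp point, in m); z points along the fingers, y is the line along which they close (so a half turn about z gives the same grasp; the last joint's range is limited). The gripper opens to 85 mm and grips with 20 to 120 N. Pads are 22 mm wide; open, the fingers measure 114 mm over their backs; the gripper's body (76 mm by 85 mm) begins 54 mm behind the grasp point. The pads swing forward as they close: fully open they stand 13 mm farther back than shut.
Start: joints at [-1.388, 0.521, -0.036, 1.599, 0.021, 1.021, -0.113], TCP at [0.156, 0.605, 0.231] pointing down, gripper open.
Joint ranges: [-2.91, 2.91], [-0.3, 2.13], [-1.5, 1.42], [0.17, 2.43], [-1.26, 4.41], [0.16, 1.93], [-2.52, 2.52]. Speed limits (rad/s): [1.89, 1.89, 2.39, 2.39, 3.01, 3.01, 3.01].

INTERFACE

Orientations are given as [roll, pitch, yaw] about the fixed x, y, z axes, in that order (R = Rz(yaw) Ry(pitch) Rx(roll)).
In Python, from workcell import readout, grab_frame, camera_info, workorder, bot gives the robot as it stands. The module is installed in compiled form; this text tells all that it offers.
- The arm moves only by the tool drive_tool, never from a script. Its argument "targets" is a list of rows, each an object of numbers: "dx", "dy", "dz": the shift along the tool's x, y, z as a fraction of full scale; "yaw": the turn about the tool's z as a fraction of full scale; "fingers": the closure, from 0 (fully open) to 1 (shut). In form: [{"dx": .., "dy": .., "dz": .., "yaw": .., "fingers": ..}, ...]. A call has 1 to 20 rows; each row shifts and turns the commanded pose from where the row before left it, along the tool's axes as they then stand; what a row does not reach is not made up. Full scale, the value 1, is 0.1 m for a shift and 90 degrees for a turn. A row lasts 1/10 s, in which the tool goes at most 50 mm and 8.59 degrees, less where a joint would pass 70% of its speed; a pose out of reach is approached as far as the arm can. A call with a number of a shift or a turn outside -1 to 1 is refused whole. A call with a gripper value outside its range is refused whole. The fingers move at their own pace and stop on an object; "squeeze" is the grip in N (left out, the last holds). Time passes only in rows, so rows that do not move let the fingers close. It gives the time, the measured TCP pose, the force, the opening and the grip force at its end, in the units of the state.
- readout.observe(): the state, without advancing time (a new reading comes with each control period).
- grab_frame(name): name is "scene" or "top" or "wrist"; returns the picture (384x512x3 uint8, blue, green, red); there is no depth.
- camera_info(name): a dict with "fx", "fy", "cx", "cy" (pixels), "T" (4x4, takes a point from camera to world coordinates); the wrist camera has in their place "hand_eye" (4x4, takes a point from camera to tool coordinates, whose origin is the TCP and whose axes are the flange's). Camera axes: x right, y up, looking along -z (the intrinsics and any distortion apply to the point x, -y, -z); pixel columns grow to the right and rows downward; lengths in m; the calibration is good to about 2 mm. A picture is of the moment at which its call begins: read the wrist's pose just before it. camera_info takes no time and is no camera call.
- workorder.job_done(): hands the job in; it is judged then, once.
The state is a dict: "clock": time; "qpos": joint angles; "qd": joint speeds; "joint_efforts": joint torques, N m; "position": TCP position; "tool_rot": TCP orientation; "force": force on the tool from outside, world axes, zero at the start; "moment": the same for the moment, N m; "grip_width": finger opening in m; "finger_force": force on a finger pad.
Only numpy, scipy, OpenCV 4.12 (cv2) and the standard library are available. Lean on these libraries where they do the work, as an engineer would, in place of code of your own. Each camera call takes 0.05 s, during which the arm holds its last target. There are 200 camera calls.

## Working session

There is one attempt and no reset: what is moved stays moved. The work goes in short steps, Python scripts to look and compute and a tool call to move; the robot and the scene stay as the last step left them, time stands still between calls to the robot, and variables do not carry over. Pictures are saved under pics/ and viewed, at most 13 in all, crops included, and the job is handed in when it is done.

Besides the shell and the picture viewer there is one more tool, called after "Call:" as name([rows], argument=value, ...), one row to a line, values as JSON. drive_tool: Moves the arm, as the interface text tells. Shift numbers are shares of 0.1 m and turn numbers shares of 90 degrees, none past 1 either way. Its arguments: {"type":"object","properties":{"targets":{"type":"array","items":{"type":"object","properties":{"dx":{"type":"number","minimum":-1,"maximum":1},"dy":{"type":"number","minimum":-1,"maximum":1},"dz":{"type":"number","minimum":-1,"maximum":1},"yaw":{"type":"number","minimum":-1,"maximum":1},"fingers":{"type":"number"}}}},"squeeze":{"type":"number"}},"required":["targets"]}

```bash
mkdir -p pics
cat > h.py <<'E'
import numpy as np, cv2
from workcell import readout, grab_frame, camera_info, workorder, bot
def ray(name,u,v):
    c=camera_info(name);T=np.array(c["T"])
    d=np.array([(u-c["cx"])/c["fx"],-(v-c["cy"])/c["fy"],-1.0])
    return T[:3,3],T[:3,:3]@d
def onz(name,u,v,z):
    o,d=ray(name,u,v);return o+d*(z-o[2])/d[2]
def proj(name,p):
    c=camera_info(name);T=np.linalg.inv(np.array(c["T"]));q=T[:3,:3]@np.array(p)+T[:3,3]
    return c["cx"]+c["fx"]*q[0]/-q[2],c["cy"]-c["fy"]*q[1]/-q[2]
E
python3 - <<'E'
from h import *
for n in("scene","top"):
    f=grab_frame(n);cv2.imwrite(f"pics/{n}0.png",f)
    c=camera_info(n);print({k:(np.round(v,3).tolist() if k=="T" else v) for k,v in c.items()})
print(readout.observe(),bot.pinch_z)
a=cv2.imread("pics/scene0.png");b=cv2.imread("pics/top0.png")
cv2.imwrite("pics/t2.png",cv2.resize(b,(800,600),interpolation=cv2.INTER_CUBIC))
cv2.imwrite("pics/s2.png",cv2.resize(a,(800,600),interpolation=cv2.INTER_CUBIC))
E
```

```text
{'fx': 427.163076225394, 'fy': 427.163076225394, 'cx': 257.6949151647344, 'cy': 191.53814970334759, 'T': [[-0.463, 0.426, -0.777, -0.113], [-0.886, -0.241, 0.396, 0.428], [-0.018, 0.872, 0.489, 0.535], [0.0, 0.0, 0.0, 1.0]]}
{'fx': 365.64399816191025, 'fy': 365.64399816191025, 'cx': 249.58788869830002, 'cy': 193.17244230962345, 'T': [[0.014, 0.994, -0.109, 0.482], [-1.0, 0.014, -0.004, 0.05], [-0.003, 0.109, 0.994, 0.913], [0.0, 0.0, 0.0, 1.0]]}
{'clock': 0.1, 'qpos': array([-1.38818241,  0.52192783, -0.03633821,  1.5999345 ,  0.02119604,
        1.02108271, -0.11277421]), 'qd': array([-1.19365358e-03,  5.87128301e-05,  1.30231140e-03, -1.34007658e-03,
        2.48976810e-03, -2.57281741e-04, -2.74948849e-03]), 'joint_efforts': array([ 3.48001318e-03, -9.28488564e+01,  1.98396273e+00, -3.70535910e+01,
        1.81086862e-02,  5.33273400e-03, -2.61844059e-05]), 'position': array([0.15628328, 0.60484793, 0.23080563]), 'tool_rot': array([-3.14062673e+00,  5.77961722e-05,  2.88880056e+00]), 'force': array([ 0.38579875,  0.33765553, -0.33741466]), 'moment': array([ 0.00716282,  0.01020199, -0.02843265]), 'finger_force': 0.0, 'grip_width': 0.08552230120349182} 0.0187
```

View pics/t2.png

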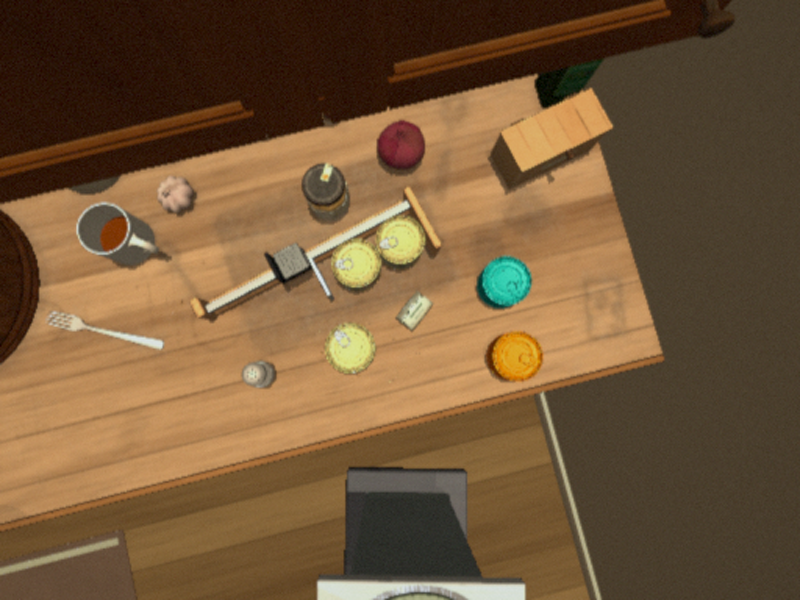

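View pics/s2.png

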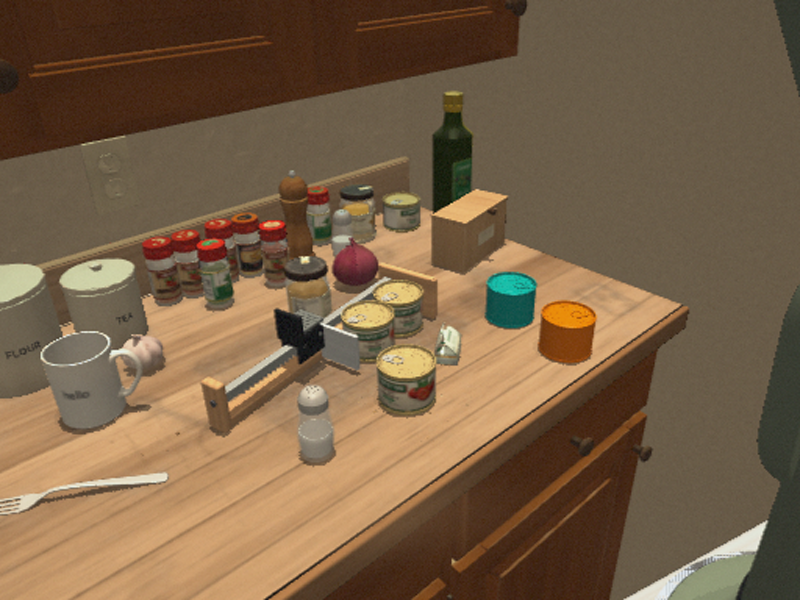

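Top view (800x600): row tins at (357,263) and (401,241), pad (291,260), black wall (272,265), plate (320,277), post (200,308), end board (422,218), shaker (257,375), tea box (414,311), honey jar (325,187). Candidates for the new tin: yellow (350,348), orange (517,357), turquoise (505,281). I choose the yellow one alone in front. For the pad: the grey ribbed square at (291,260).

Run:
```python
from h import *
b=cv2.imread("pics/top0.png");hsv=cv2.cvtColor(b,cv2.COLOR_BGR2HSV)
m=cv2.inRange(hsv,(22,50,110),(36,255,255));m=cv2.morphologyEx(m,cv2.MORPH_CLOSE,np.ones((5,5)));m=cv2.morphologyEx(m,cv2.MORPH_OPEN,np.ones((5,5)))
T=[]
for c in cv2.findContours(m,0,2)[0]:
    if cv2.contourArea(c)<150: continue
    (u,v),r=cv2.minEnclosingCircle(cv2.convexHull(c))
    e=cv2.fitEllipse(cv2.convexHull(c));p=onz("top",*e[0],.058);T.append(p)
    print("yellow",np.round((u,v,r),1),np.round(e,1) if 0 else e, p.round(4), "diam",np.mean(e[1])/365.6*(.913-.058))
def P(n,u,v,z): print(n,onz("top",u*.64,v*.64,z).round(4))
P("pad",291,260,.078);P("wall top",272,265,.1);P("plate",320,277,.06);P("post",199,307,.07);P("endb top mid",422,217,.07)
P("shaker",257,373,.09);P("box",414,311,.039);P("honey",325,180,.099)
r=b[110:250,110:300];cv2.imwrite("pics/c1.png",cv2.resize(r,(798,588),interpolation=cv2.INTER_CUBIC))
```

```text
yellow [223.6 222.2  16.2] ((223.6121826171875, 222.38967895507812), (31.57293128967285, 32.11925506591797), 36.76694107055664) [0.5055 0.1138 0.058 ] diam 0.07447595641962548
yellow [265.3 198.7  11. ] ((265.05377197265625, 198.45773315429688), (14.167097091674805, 22.58271026611328), 37.53178787231445) [0.563  0.0177 0.058 ] diam 0.0429719437785952
yellow [241.5 160.   31.8] ((241.19309997558594, 160.080322265625), (38.8675537109375, 65.03329467773438), 64.27745819091797) [0.6538 0.0753 0.058 ] diam 0.12149237605622872
pad [0.6332 0.2018 0.078 ]
wall top [0.6215 0.2251 0.1   ]
plate [0.611  0.1604 0.06  ]
post [0.562  0.3376 0.07  ]
endb top mid [0.7031 0.0077 0.07  ]
shaker [0.4664 0.2429 0.09  ]
box [0.5634 0.0172 0.039 ]
honey [0.7492 0.152  0.099 ]
```

View pics/c1.png

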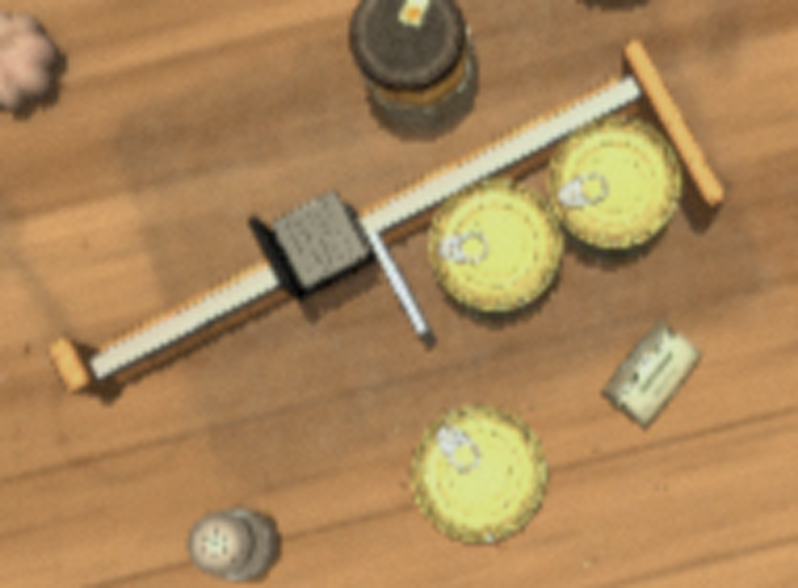

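The crop shows the lone yellow tin at (480,473), row tins (495,247) and (614,183), pad centre near (322,240), wall at its left, and the bar from (97,368) to (637,90).

```bash
cat >> h.py <<'E'
def cr(u,v,z): return onz("top",110+u/4.2,110+v/4.2,z)
E
python3 - <<'E'
from h import *
r1=cr(495,247,.058);r2=cr(614,183,.058);print("rows",r1,r2,np.linalg.norm(r1-r2))
a=cr(104,370,.052);b=cr(641,96,.052)   # bar front top edge ends
d=(a-b)[:2];print("bar front",a,b,np.linalg.norm(d)); th=np.arctan2(d[1],d[0]);print("y axis dir bar",np.degrees(th))
d2=(r1-r2)[:2];print("from tins",np.degrees(np.arctan2(d2[1],d2[0])))
th=np.arctan2(d[1],d[0]); ey=np.array([np.cos(th),np.sin(th)]);ex=np.array([ey[1],-ey[0]])
O=((r1[:2]+92e-3*ey)+(r2[:2]+168e-3*ey))/2
print("O",O,"ex",ex,"ey",ey)
def R(n,p): q=np.array(p)[:2]-O;print(n,np.round([q@ex*1e3,q@ey*1e3],1))
R("r1",r1);R("r2",r2);R("barA",a);R("barB",b)
R("new",cr(480,473,.058));R("pad",cr(322,240,.078));R("padcorner -y back",cr(337,194,.078));R("padcorner -y front",cr(374,250,.078))
R("wall top back",cr(252,218,.1));R("wall top front",cr(297,295,.1));R("plate tip",cr(424,332,.06));R("plate rear",cr(372,228,.06))
R("post",cr(70,365,.07));R("endb",cr(634,45,.07));R("endb f",cr(714,198,.07));R("shaker",cr(215,541,.09));R("box",cr(652,375,.039));R("honey",cr(408,30,.099))
s=readout.observe();print(s["position"])
E
```

```text
rows [0.63236479 0.10655412 0.058     ] [0.67005937 0.03982853 0.058     ] 0.07663670570909312
bar front [0.56011565 0.32603172 0.052     ] [0.72247991 0.02486566 0.052     ] 0.3421449196691357
y axis dir bar 118.3299380310269
from tins 119.46294655283103
O [0.58952081 0.18762116] ex [0.88022951 0.47454821] ey [-0.47454821  0.88022951]
r1 [ -0.8 -91.7]
r2 [   0.8 -168.3]
barA [ 39.8 135.8]
barB [  39.8 -206.4]
new [-110.1  -26.2]
pad [43.2 -8.3]
padcorner -y back [ 62.4 -27.2]
padcorner -y front [ 24.9 -31.2]
wall top back [66.  18.2]
wall top front [17.3 15.3]
plate tip [-25.7 -34.4]
plate rear [ 40.6 -35.1]
post [ 46.8 147. ]
endb [  63.6 -213.7]
endb f [ -34.9 -212.5]
shaker [-78.9 113.8]
box [-104.7 -137.9]
honey [ 120.4 -103.3]
[0.15628328 0.60484793 0.23080563]
```

Call:
drive_tool([
  {"yaw":0.0874,"fingers":1},
  {"yaw":0.0874,"fingers":1},
  {"yaw":0.0874,"fingers":1},
  {"yaw":0.0874,"fingers":1},
  {"yaw":0.0874,"fingers":1},
  {"yaw":0.0874,"fingers":1},
  {"dx":-0.4,"dy":0.16,"fingers":1},
  {"dx":-0.4,"dy":0.16,"fingers":1},
  {"dx":-0.4,"dy":0.16,"fingers":1},
  {"dx":-0.4,"dy":0.16,"fingers":1},
  {"dx":-0.4,"dy":0.16,"fingers":1},
  {"dx":-0.4,"dy":0.16,"fingers":1},
  {"dx":-0.4,"dy":0.16,"fingers":1},
  {"dx":-0.4,"dy":0.16,"fingers":1},
  {"dx":-0.4,"dy":0.16,"fingers":1},
  {"dx":-0.4,"dy":0.16,"fingers":1},
  {"dx":-0.4,"dy":0.16,"fingers":1},
  {"dx":-0.4,"dy":0.16,"fingers":1},
  {"dx":-0.4,"dy":0.16,"fingers":1},
  {"dx":-0.4,"dy":0.16,"fingers":1},
])

```text
invalid input
```

Call:
drive_tool([
  {"dx":0,"dy":0,"dz":0,"yaw":0.0874,"fingers":1},
  {"dx":0,"dy":0,"dz":0,"yaw":0.0874,"fingers":1},
  {"dx":0,"dy":0,"dz":0,"yaw":0.0874,"fingers":1},
  {"dx":0,"dy":0,"dz":0,"yaw":0.0874,"fingers":1},
  {"dx":0,"dy":0,"dz":0,"yaw":0.0874,"fingers":1},
  {"dx":0,"dy":0,"dz":0,"yaw":0.0874,"fingers":1},
], squeeze=20)

```text
clock: 0.7
position: [0.1563, 0.6049, 0.231]
tool_rot: [-3.141, 0.001, 2.059]
force: [0.1, 0.2, -0.4]
grip_width: 0.0001
finger_force: 0.0
```

Call:
drive_tool([
  {"dx":-0.4,"dy":0.16,"dz":0,"yaw":0,"fingers":1},
  {"dx":-0.4,"dy":0.16,"dz":0,"yaw":0,"fingers":1},
  {"dx":-0.4,"dy":0.16,"dz":0,"yaw":0,"fingers":1},
  {"dx":-0.4,"dy":0.16,"dz":0,"yaw":0,"fingers":1},
  {"dx":-0.4,"dy":0.16,"dz":0,"yaw":0,"fingers":1},
  {"dx":-0.4,"dy":0.16,"dz":0,"yaw":0,"fingers":1},
  {"dx":-0.4,"dy":0.16,"dz":0,"yaw":0,"fingers":1},
  {"dx":-0.4,"dy":0.16,"dz":0,"yaw":0,"fingers":1},
  {"dx":-0.4,"dy":0.16,"dz":0,"yaw":0,"fingers":1},
  {"dx":-0.4,"dy":0.16,"dz":0,"yaw":0,"fingers":1},
  {"dx":-0.4,"dy":0.16,"dz":0,"yaw":0,"fingers":1},
  {"dx":-0.4,"dy":0.16,"dz":0,"yaw":0,"fingers":1},
  {"dx":-0.4,"dy":0.16,"dz":0,"yaw":0,"fingers":1},
  {"dx":-0.4,"dy":0.16,"dz":0,"yaw":0,"fingers":1},
  {"dx":0,"dy":0,"dz":0,"yaw":0,"fingers":1},
], squeeze=20)

```text
clock: 2.2
position: [0.6226, 0.2127, 0.2307]
tool_rot: [-3.141, 0.003, 2.058]
force: [-1.0, -0.1, -0.3]
grip_width: -0.0003
finger_force: 0.0
```

```bash
cat >> h.py <<'E'
O=np.array([.58952,.18762]);ex=np.array([.88023,.47455]);ey=np.array([-.47455,.88023])
def rk(p): q=np.array(p)[:2]-O;return np.round([q@ex*1e3,q@ey*1e3],1)
from scipy.spatial.transform import Rotation as Ro
def wray(u,v,s):
    c=camera_info("wrist");T=np.eye(4);T[:3,:3]=Ro.from_euler("xyz",s["tool_rot"]).as_matrix();T[:3,3]=s["position"]
    T=T@np.array(c["hand_eye"]);d=np.array([(u-c["cx"])/c["fx"],-(v-c["cy"])/c["fy"],-1.0])
    return T[:3,3],T[:3,:3]@d
def wz(u,v,z,s):
    o,d=wray(u,v,s);return o+d*(z-o[2])/d[2]
E
python3 - <<'E'
from h import *
import pickle
s=readout.observe();f=grab_frame("wrist");pickle.dump(s,open("s1.pkl","wb"));cv2.imwrite("pics/w1.png",f)
print(s["position"],rk(s["position"]),s["tool_rot"],np.degrees(s["tool_rot"][2])); c=camera_info("wrist");print(np.round(c["hand_eye"],3),c)
E
```

```text
[0.62260052 0.21267344 0.23071355] [41.   6.4] [-3.14114665e+00  3.02942333e-03  2.05849075e+00] 117.94283223110281
[[ 0.001  0.954  0.301  0.076]
 [ 1.    -0.001 -0.001 -0.001]
 [-0.     0.301 -0.954 -0.144]
 [ 0.     0.     0.     1.   ]] {'fx': 315.13222053128095, 'fy': 315.13222053128095, 'cx': 254.64963683801824, 'cy': 189.53895201486074, 'hand_eye': array([[ 6.59985252e-04,  9.53618643e-01,  3.01016692e-01,
         7.64743738e-02],
       [ 9.99999699e-01, -5.06825608e-04, -5.86900031e-04,
        -5.46597885e-04],
       [-4.07115843e-04,  3.01016989e-01, -9.53618691e-01,
        -1.43663097e-01],
       [ 0.00000000e+00,  0.00000000e+00,  0.00000000e+00,
         1.00000000e+00]])}
```

View pics/w1.png

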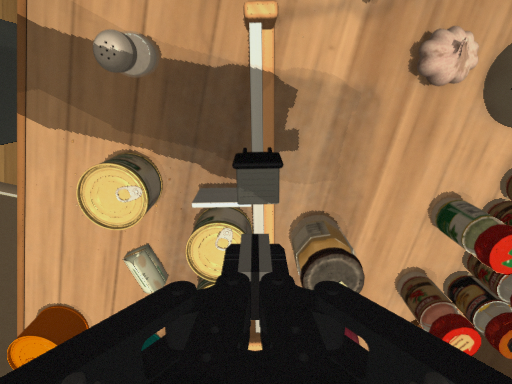

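Wrist view: pad top about (258,185) with black wall at rows 150-165 above it, plate (215,198), new tin lid (112,195), shaker (115,50), tea box (146,268), honey jar (330,268).

Run:
```python
from h import *
import pickle
s=pickle.load(open("s1.pkl","rb"))
f=cv2.imread("pics/w1.png")
def R(n,u,v,z): print(n,rk(wz(u,v,z,s)))
R("pad c",258,185,.078);R("pad -y edge",258,202,.078);R("pad left",237,190,.078);R("pad right",279,190,.078)
R("wall top +y",258,151,.1);R("wall top -y",258,165,.1);R("plate tip",193,204,.06);R("new tin",112,195,.058);R("row1",216,250,.058)
R("shaker",114,50,.09);R("post",261,12,.07);R("barfront",251,100,.052);R("barback",262,100,.052);R("honey",332,272,.099)
c=f[140:240,180:340];cv2.imwrite("pics/c2.png",cv2.resize(c,(800,500),interpolation=cv2.INTER_CUBIC))
```

```text
pad c [43.8 -6.5]
pad -y edge [ 43.7 -24.3]
pad left [ 23.  -11.6]
pad right [ 64.5 -11.8]
wall top +y [43.7 31.3]
wall top -y [43.6 18.7]
plate tip [-25.1 -32.7]
new tin [-110.7  -22.7]
row1 [ -3.4 -88.5]
shaker [-75.4 114.8]
post [ 46.9 146.2]
barfront [37.4 73. ]
barback [48.2 72.9]
honey [117.3 -91.5]
```

View pics/c2.png

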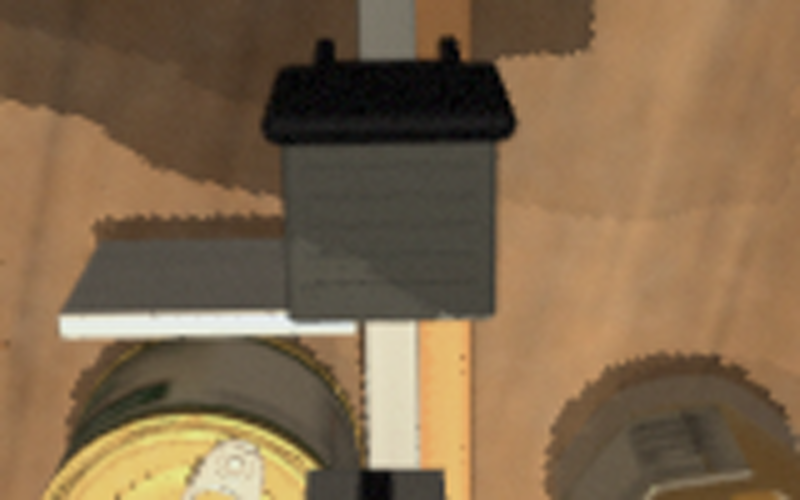

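Call:
drive_tool([
  {"dx":-0.1,"dy":0.025,"dz":0,"yaw":-0.0043,"fingers":1},
  {"dx":0,"dy":0,"dz":0.35,"yaw":0,"fingers":1},
  {"dx":0,"dy":0,"dz":0.35,"yaw":0,"fingers":1},
  {"dx":0,"dy":0,"dz":0.35,"yaw":0,"fingers":1},
  {"dx":0,"dy":0,"dz":0.25,"yaw":0,"fingers":1},
  {"dx":0,"dy":0,"dz":0.1,"yaw":0,"fingers":1},
  {"dx":0,"dy":0,"dz":0,"yaw":0,"fingers":1},
  {"dx":0,"dy":0,"dz":0,"yaw":0,"fingers":1},
], squeeze=20)

```text
clock: 3.05
position: [0.6266, 0.2112, 0.0925]
tool_rot: [3.14, 0.0, 2.072]
force: [-0.2, 0.4, 0.4]
grip_width: 0.0001
finger_force: 0.0
```

Run:
```python
from h import *
s=readout.observe();print(s["position"],rk(s["position"]),s["force"],np.degrees(s["tool_rot"]))
f=grab_frame("wrist");g=grab_frame("scene");cv2.imwrite("pics/w2.png",np.hstack([cv2.resize(f[130:280,155:355],(400,300)),cv2.resize(g[180:300,130:290],(400,300))]))
```

```text
[0.62661371 0.21118967 0.09254254] [43.8  3.1] [-0.19286652  0.35288271  0.37142852] [1.79924672e+02 5.93134439e-03 1.18733319e+02]
```

View pics/w2.png

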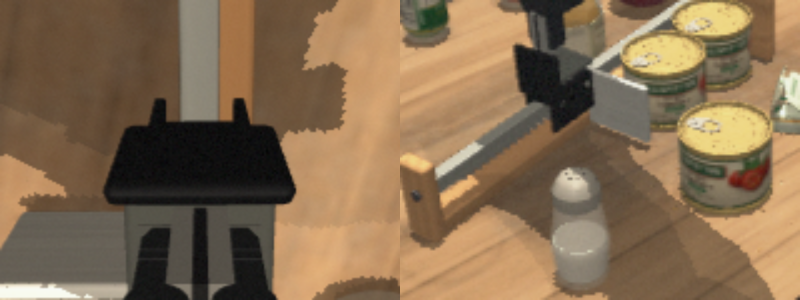

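Wrist crop: fingertips (200,208) over the pad close to the wall (rows 120-203); I back off 6 mm, then press.

Call:
drive_tool([
  {"dx":-0.06,"dy":0,"dz":0,"yaw":0,"fingers":1},
  {"dx":0,"dy":0,"dz":0,"yaw":0,"fingers":1},
  {"dx":0,"dy":0,"dz":0.1,"yaw":0,"fingers":1},
  {"dx":0,"dy":0,"dz":0.06,"yaw":0,"fingers":1},
  {"dx":0,"dy":0,"dz":0.05,"yaw":0,"fingers":1},
  {"dx":0,"dy":0,"dz":0,"yaw":0,"fingers":1},
  {"dx":0,"dy":0,"dz":0,"yaw":0,"fingers":1},
], squeeze=20)

```text
clock: 3.85
position: [0.6291, 0.2055, 0.0702]
tool_rot: [3.142, 0.0, 2.072]
force: [0.3, -0.3, 7.0]
grip_width: 0.0002
finger_force: 3.1
```

Run:
```python
from h import *
s=readout.observe();print(s["position"],rk(s["position"]),s["force"],np.degrees(s["tool_rot"]))
```

```text
[0.62913742 0.2055404  0.07016195] [43.4 -3. ] [ 0.33768785 -0.32642356  7.01657236] [1.79997193e+02 6.00435194e-03 1.18705754e+02]
```

Call:
drive_tool([
  {"dx":0.04,"dy":0,"dz":0,"yaw":0,"fingers":1},
  {"dx":0.04,"dy":0,"dz":0,"yaw":0,"fingers":1},
  {"dx":0.06,"dy":0,"dz":0,"yaw":0,"fingers":1},
  {"dx":0.06,"dy":0,"dz":0,"yaw":0,"fingers":1},
  {"dx":0.06,"dy":0,"dz":0,"yaw":0,"fingers":1},
  {"dx":0.06,"dy":0,"dz":0,"yaw":0,"fingers":1},
  {"dx":0.06,"dy":0,"dz":0,"yaw":0,"fingers":1},
  {"dx":0.06,"dy":0,"dz":0,"yaw":0,"fingers":1},
  {"dx":0.06,"dy":0,"dz":0,"yaw":0,"fingers":1},
  {"dx":0,"dy":0,"dz":0,"yaw":0,"fingers":1},
], squeeze=20)

```text
clock: 4.85
position: [0.6045, 0.2501, 0.0702]
tool_rot: [-3.141, -0.0, 2.073]
force: [-1.9, 2.0, 5.7]
grip_width: -0.0003
finger_force: 3.1
```

Run:
```python
from h import *
s=readout.observe();print(s["position"],rk(s["position"]),s["force"],s["force"][:2]@ey,np.degrees(s["tool_rot"]))
```

```text
[0.60448861 0.25011205 0.07018934] [42.8 47.9] [-1.92972262  1.99548637  5.66389116] 2.6722368322544936 [-1.79978173e+02 -1.87263230e-02  1.18752831e+02]
```

Call:
drive_tool([
  {"dx":0.04,"dy":0,"dz":0.007,"yaw":0,"fingers":1},
  {"dx":0.06,"dy":0,"dz":0,"yaw":0,"fingers":1},
  {"dx":0.06,"dy":0,"dz":0,"yaw":0,"fingers":1},
  {"dx":0.06,"dy":0,"dz":0,"yaw":0,"fingers":1},
  {"dx":0.06,"dy":0,"dz":0,"yaw":0,"fingers":1},
  {"dx":0.06,"dy":0,"dz":0,"yaw":0,"fingers":1},
  {"dx":0.04,"dy":0,"dz":0,"yaw":0,"fingers":1},
  {"dx":0.03,"dy":0,"dz":0,"yaw":0,"fingers":1},
], squeeze=20)

```text
clock: 5.65
position: [0.5854, 0.285, 0.0696]
tool_rot: [-3.141, 0.001, 2.072]
force: [1.7, -4.1, 6.1]
grip_width: 0.0
finger_force: 3.3
```

Run:
```python
from h import *
s=readout.observe();print(s["position"],rk(s["position"]),s["force"],s["force"][:2]@ey,np.degrees(s["tool_rot"]))
g=grab_frame("scene");t=grab_frame("top");cv2.imwrite("pics/c3.png",np.hstack([cv2.resize(t[110:250,110:300],(400,300)),cv2.resize(g[180:300,130:290],(400,300))]))
```

```text
[0.58535663 0.28503263 0.06956298] [42.6 87.7] [ 1.72652842 -4.10056494  6.05853609] -4.428764338745269 [-1.79988033e+02  4.16927066e-02  1.18701184e+02]
```

View pics/c3.png

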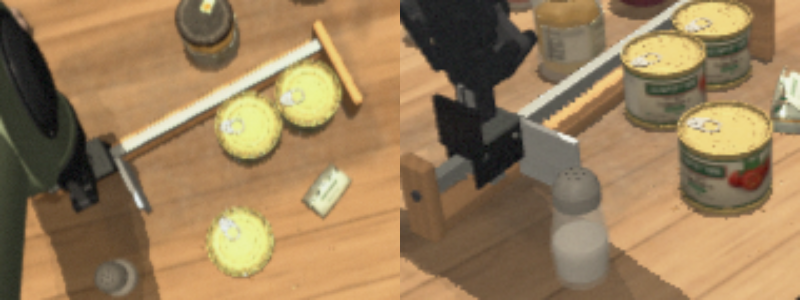

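The stop is travelling with the tool (wall near the post, right panel (465,140)); continue to the hard end.

Call:
drive_tool([
  {"dx":0.03,"dy":0,"dz":0,"yaw":0,"fingers":1},
  {"dx":0.03,"dy":0,"dz":0,"yaw":0,"fingers":1},
  {"dx":0,"dy":0,"dz":0,"yaw":0,"fingers":1},
], squeeze=20)

```text
clock: 6.05
position: [0.5829, 0.29, 0.0697]
tool_rot: [3.141, 0.001, 2.071]
force: [2.5, -5.2, 6.7]
grip_width: 0.0004
finger_force: 3.7
```

Run:
```python
from h import *
s=readout.observe();print(s["position"],rk(s["position"]),s["force"],s["force"][:2]@ey)
```

```text
[0.58290738 0.29000716 0.06967413] [42.8 93.3] [ 2.53900089 -5.15990446  6.72445313] -5.746785573084275
```

Call:
drive_tool([
  {"dx":0.03,"dy":0,"dz":0,"yaw":0,"fingers":1},
  {"dx":0.02,"dy":0,"dz":0,"yaw":0,"fingers":1},
  {"dx":0,"dy":0,"dz":0,"yaw":0,"fingers":1},
], squeeze=20)

```text
clock: 6.35
position: [0.5828, 0.2901, 0.0697]
tool_rot: [3.141, 0.006, 2.068]
force: [13.0, -21.2, 3.8]
grip_width: -0.0003
finger_force: 14.3
```

Run:
```python
from h import *
s=readout.observe();print(s["position"],rk(s["position"]),s["force"],s["force"][:2]@ey)
```

```text
[0.58277051 0.2901136  0.06972282] [42.7 93.4] [ 13.01930583 -21.17157525   3.81321725] -24.814167269078936
```

Hard end reached (24 N, no further motion). Unload, then lift straight up.

Call:
drive_tool([
  {"dx":-0.04,"dy":0,"dz":0,"yaw":0,"fingers":1},
  {"dx":0,"dy":0,"dz":-0.05,"yaw":0,"fingers":1},
  {"dx":0,"dy":0,"dz":-0.08,"yaw":0,"fingers":1},
  {"dx":0,"dy":0,"dz":-0.2,"yaw":0,"fingers":1},
  {"dx":0,"dy":0,"dz":-0.4,"yaw":0,"fingers":1},
  {"dx":0,"dy":0,"dz":-0.4,"yaw":0,"fingers":1},
  {"dx":0,"dy":0,"dz":-0.4,"yaw":0,"fingers":1},
  {"dx":0,"dy":0,"dz":0,"yaw":0,"fingers":1},
], squeeze=20)

```text
clock: 7.15
position: [0.5836, 0.2925, 0.2278]
tool_rot: [3.135, -0.001, 2.072]
force: [1.2, 0.4, -0.3]
grip_width: -0.0004
finger_force: 0.0
```

Run:
```python
from h import *
s=readout.observe();f=grab_frame("wrist");t=grab_frame("top");print(s["position"],rk(s["position"]),s["force"],np.degrees(s["tool_rot"]))
cv2.imwrite("pics/w4.png",f);cv2.imwrite("pics/t4.png",t)
cv2.imwrite("pics/c4.png",np.hstack([f[60:384,100:420],cv2.resize(t[110:250,110:300],(440,324))]))
import pickle;pickle.dump(s,open("s4.pkl","wb"))
```

```text
[0.58358816 0.29250354 0.22775044] [44.6 95.1] [ 1.16148524  0.44327548 -0.27441225] [ 1.79605508e+02 -3.03983086e-02  1.18710080e+02]
```

View pics/c4.png

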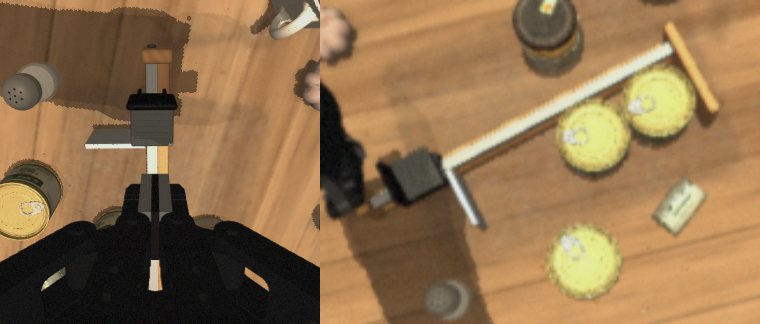

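Run:
```python
from h import *
import pickle
s=pickle.load(open("s4.pkl","rb"))
print("plate",rk(onz("top",110+160*190/440,110+228*140/324,.06)), "wrist plate",rk(wz(100+86,60+147,.06,s)),"pad c",rk(wz(252,187,.078,s)))
u,v=110+(584-320)*190/440,110+260*140/324
print("new",rk(onz("top",u,v,.058)),onz("top",u,v,.058), "row1",rk(onz("top",110+(593-320)*190/440,110+137*140/324,.058)))
```

```text
plate [-32.1  52.4] wrist plate [-26.6  53.8] pad c [42.7 81.7]
new [-109.3  -25.9] [0.50566133 0.11293855 0.058     ] row1 [ -1.6 -91.3]
```

Stop is home (plate y = 53, pad y = 82). Now rotate for a two-finger cradle behind the new tin.

Call:
drive_tool([
  {"dx":0,"dy":0,"dz":0,"yaw":0.0861,"fingers":0.45},
  {"dx":0,"dy":0,"dz":0,"yaw":0.0861,"fingers":0.45},
  {"dx":0,"dy":0,"dz":0,"yaw":0.0861,"fingers":0.45},
  {"dx":0,"dy":0,"dz":0,"yaw":0.0861,"fingers":0.45},
  {"dx":0,"dy":0,"dz":0,"yaw":0.0861,"fingers":0.45},
  {"dx":0,"dy":0,"dz":0,"yaw":0.0861,"fingers":0.45},
  {"dx":0,"dy":0,"dz":0,"yaw":0.0861,"fingers":0.45},
  {"dx":0,"dy":0,"dz":0,"yaw":0.0861,"fingers":0.45},
  {"dx":0,"dy":0,"dz":0,"yaw":0.0861,"fingers":0.45},
  {"dx":0,"dy":0,"dz":0,"yaw":0.0861,"fingers":0.45},
  {"dx":0,"dy":0,"dz":0,"yaw":0,"fingers":0.45},
], squeeze=20)

```text
clock: 8.35
position: [0.5812, 0.2915, 0.2209]
tool_rot: [3.141, 0.003, 0.717]
force: [-0.6, -0.3, 0.1]
grip_width: 0.047
finger_force: 0.0
```

```bash
cat >> h.py <<'E'
def todo(wx,wy):
    s=readout.observe();p=s["position"];R=Ro.from_euler("xyz",s["tool_rot"]).as_matrix()
    print(p,rk(p),np.degrees(s["tool_rot"]),s["grip_width"],s["force"].round(1),s["qpos"].round(2))
    print("need tool mm",(R.T@np.array([wx-p[0],wy-p[1],0])*1e3).round(1))
def W(x,y): return O+ex*x/1e3+ey*y/1e3
E
python3 -c "
from h import *
todo(*W(-166.5,-38.4))"
```

```text
[0.58115449 0.2914846  0.22091096] [41.9 95.4] [1.79989609e+02 1.55497173e-01 4.10877032e+01] 0.047012971944531176 [-0.6 -0.3  0.1] [-0.94  0.65  0.61  1.56 -0.41  1.06 -1.07]
need tool mm [-232.8   84.5    0.6]
```

Call:
drive_tool([
  {"dx":-0.29,"dy":0.105,"dz":0,"yaw":0,"fingers":0.45},
  {"dx":-0.29,"dy":0.105,"dz":0,"yaw":0,"fingers":0.45},
  {"dx":-0.29,"dy":0.105,"dz":0,"yaw":0,"fingers":0.45},
  {"dx":-0.29,"dy":0.105,"dz":0,"yaw":0,"fingers":0.45},
  {"dx":-0.29,"dy":0.105,"dz":0,"yaw":0,"fingers":0.45},
  {"dx":-0.29,"dy":0.105,"dz":0,"yaw":0,"fingers":0.45},
  {"dx":-0.29,"dy":0.105,"dz":0,"yaw":0,"fingers":0.45},
  {"dx":-0.29,"dy":0.105,"dz":0,"yaw":0,"fingers":0.45},
  {"dx":0,"dy":0,"dz":0,"yaw":0,"fingers":0.45},
  {"dx":0,"dy":0,"dz":0,"yaw":0,"fingers":0.45},
], squeeze=20)

```text
clock: 9.35
position: [0.4625, 0.0754, 0.2224]
tool_rot: [-3.141, 0.0, 0.722]
force: [0.6, 0.7, 0.0]
grip_width: 0.0469
finger_force: 0.0
```

Run:
```python
from h import *
import pickle
todo(*W(-166.5,-38.4))
s=readout.observe();f=grab_frame("wrist");cv2.imwrite("pics/w5.png",f);pickle.dump(s,open("s5.pkl","wb"))
```

```text
[0.46251699 0.07536975 0.22237688] [-165.1  -38.5] [-1.79985221e+02  1.68966639e-02  4.13824339e+01] 0.04693772848301604 [0.6 0.7 0. ] [-0.83  0.35  0.69  2.03 -0.3   0.86 -0.82]
need tool mm [-1.4 -0.5  0. ]
```

View pics/w5.png

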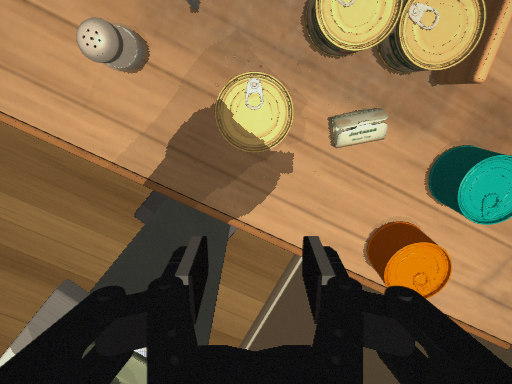

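Tin lid at (256,112) is straight ahead along the tool's x (column 255), with fingers symmetric about it. Descend and approach.

Call:
drive_tool([
  {"dx":-0.02,"dy":0,"dz":0.4,"yaw":0,"fingers":0.45},
  {"dx":0,"dy":0,"dz":0.4,"yaw":0,"fingers":0.45},
  {"dx":0,"dy":0,"dz":0.4,"yaw":0,"fingers":0.45},
  {"dx":0,"dy":0,"dz":0.4,"yaw":0,"fingers":0.45},
  {"dx":0,"dy":0,"dz":0.35,"yaw":0,"fingers":0.45},
  {"dx":0,"dy":0,"dz":0,"yaw":0,"fingers":0.45},
  {"dx":0.05,"dy":0,"dz":0,"yaw":0,"fingers":0.45},
  {"dx":0.05,"dy":0,"dz":0,"yaw":0,"fingers":0.45},
  {"dx":0,"dy":0,"dz":0,"yaw":0,"fingers":0.45},
], squeeze=20)

```text
clock: 10.3
position: [0.4704, 0.0819, 0.0291]
tool_rot: [3.14, -0.003, 0.721]
force: [-0.2, -0.6, -0.2]
grip_width: 0.0471
finger_force: 0.0
```

Run:
```python
from h import *
import pickle
s=pickle.load(open("s5.pkl","rb"));print("tin",rk(wz(256,112,.058,s)))
todo(*W(-39,-9.1))
```

```text
tin [-109.6  -27.4]
[0.47036039 0.08193778 0.02906798] [-155.   -36.5] [ 1.79933762e+02 -1.58909635e-01  4.13115215e+01] 0.04708813495688007 [-0.2 -0.6 -0.2] [-0.58  0.68  0.39  2.13 -0.61  0.43 -0.56]
need tool mm [119.2  -0.6   0.3]
```

Call:
drive_tool([
  {"dx":0,"dy":0,"dz":0.1,"yaw":0,"fingers":0.45},
  {"dx":0.03,"dy":0,"dz":0,"yaw":0,"fingers":0.45},
  {"dx":0.03,"dy":0,"dz":0,"yaw":0,"fingers":0.45},
  {"dx":0.04,"dy":0,"dz":0,"yaw":0,"fingers":0.45},
  {"dx":0.05,"dy":0,"dz":0,"yaw":0,"fingers":0.45},
  {"dx":0.05,"dy":0,"dz":0,"yaw":0,"fingers":0.45},
  {"dx":0.05,"dy":0,"dz":0,"yaw":0,"fingers":0.45},
  {"dx":0.05,"dy":0,"dz":0,"yaw":0,"fingers":0.45},
  {"dx":0.05,"dy":0,"dz":0,"yaw":0,"fingers":0.45},
  {"dx":0.05,"dy":0,"dz":0,"yaw":0,"fingers":0.45},
  {"dx":0.05,"dy":0,"dz":0,"yaw":0,"fingers":0.45},
  {"dx":0.05,"dy":0,"dz":0,"yaw":0,"fingers":0.45},
  {"dx":0.05,"dy":0,"dz":0,"yaw":0,"fingers":0.45},
  {"dx":0,"dy":0,"dz":0,"yaw":0,"fingers":0.45},
], squeeze=20)

```text
clock: 11.7
position: [0.5108, 0.1175, 0.0176]
tool_rot: [3.141, -0.001, 0.72]
force: [0.2, 0.1, 0.1]
grip_width: 0.0468
finger_force: 0.0
```

Run:
```python
from h import *
import pickle
todo(*W(-39,-9.1))
s=readout.observe();f=grab_frame("wrist");t=grab_frame("top");cv2.imwrite("pics/w6.png",f);pickle.dump(s,open("s6.pkl","wb"))
cv2.imwrite("pics/c6.png",np.hstack([cv2.resize(f,(400,300)),cv2.resize(t[110:250,110:300],(400,300))]))
```

```text
[0.51076823 0.11752947 0.01757733] [-102.6  -24.3] [ 1.79983385e+02 -3.20532309e-02  4.12503235e+01] 0.04678311023907968 [0.2 0.1 0.1] [-0.63  0.75  0.41  2.02 -0.61  0.49 -0.62]
need tool mm [65.4 -0.6  0. ]
```

View pics/c6.png

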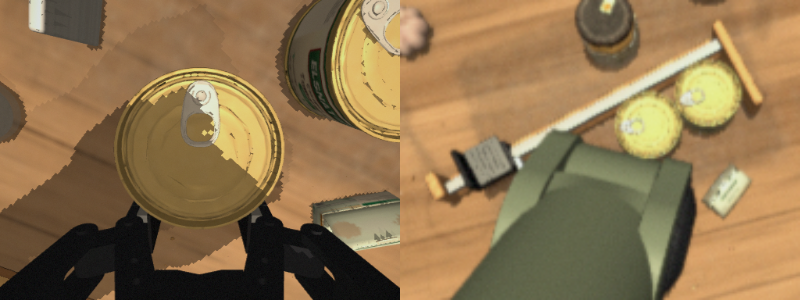

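The tin sits cradled between the fingers (lid centre (200,147) in the left panel), with the row untouched. Compute the true offset and continue.

Run:
```python
from h import *
import pickle
s=pickle.load(open("s6.pkl","rb"))
a,b=wz(256,91,.058,s),wz(256,288,.058,s) # front and rear lid rim
print("tin",rk(wz(256,188,.058,s)),rk(a),rk(b),np.linalg.norm(a-b))
```

```text
tin [-59.2 -15.2] [-28.3  -8.1] [-98.  -24.2] 0.07164427930087597
```

Call:
drive_tool([
  {"dx":0.04,"dy":0,"dz":0,"yaw":0,"fingers":0.45},
  {"dx":0.05,"dy":0,"dz":0,"yaw":0,"fingers":0.45},
  {"dx":0.05,"dy":0,"dz":0,"yaw":0,"fingers":0.45},
  {"dx":0.05,"dy":0,"dz":0,"yaw":0,"fingers":0.45},
  {"dx":0.05,"dy":0,"dz":0,"yaw":0,"fingers":0.45},
  {"dx":0.05,"dy":0,"dz":0,"yaw":0,"fingers":0.45},
  {"dx":0.05,"dy":0,"dz":0,"yaw":0,"fingers":0.45},
  {"dx":0.05,"dy":0,"dz":0,"yaw":0,"fingers":0.45},
  {"dx":0.05,"dy":0,"dz":0,"yaw":0,"fingers":0.45},
  {"dx":0.04,"dy":0,"dz":0,"yaw":0,"fingers":0.45},
  {"dx":0,"dy":0,"dz":0,"yaw":0,"fingers":0.45},
], squeeze=20)

```text
clock: 12.9
position: [0.5467, 0.149, 0.0176]
tool_rot: [3.141, -0.0, 0.72]
force: [-0.7, -0.5, 0.1]
grip_width: 0.0469
finger_force: 0.0
```

Run:
```python
from h import *
todo(*W(-39,-9.1))
```

```text
[0.54668325 0.14902221 0.01756381] [-56.  -13.6] [ 1.79990387e+02 -2.15072692e-02  4.12391834e+01] 0.04687142762377812 [-0.7 -0.5  0.1] [-0.67  0.8   0.44  1.91 -0.6   0.57 -0.68]
need tool mm [17.6 -0.6  0. ]
```

Call:
drive_tool([
  {"dx":0.04,"dy":0,"dz":0,"yaw":0,"fingers":0.45},
  {"dx":0.04,"dy":0,"dz":0,"yaw":0,"fingers":0.45},
  {"dx":0.03,"dy":0,"dz":0,"yaw":0,"fingers":0.45},
  {"dx":0.02,"dy":0,"dz":0,"yaw":0,"fingers":0.45},
  {"dx":0,"dy":0,"dz":0,"yaw":0,"fingers":0.45},
], squeeze=20)

```text
clock: 13.4
position: [0.5562, 0.1573, 0.0176]
tool_rot: [3.141, -0.0, 0.72]
force: [0.1, -0.3, 0.5]
grip_width: 0.0468
finger_force: 0.0
```

Run:
```python
from h import *
todo(*W(-39,-9.1))
```

```text
[0.55624732 0.1573443  0.01760154] [-43.7 -10.9] [ 1.79993766e+02 -1.23173778e-02  4.12256502e+01] 0.046775860783015384 [ 0.1 -0.3  0.5] [-0.68  0.81  0.44  1.87 -0.6   0.59 -0.7 ]
need tool mm [ 4.9 -0.7  0. ]
```

Call:
drive_tool([
  {"dx":0.03,"dy":0,"dz":0,"yaw":0,"fingers":0.45},
  {"dx":0.03,"dy":0,"dz":0,"yaw":0,"fingers":0.45},
  {"dx":0,"dy":0,"dz":0,"yaw":0,"fingers":0.45},
], squeeze=20)

```text
clock: 13.7
position: [0.56, 0.1607, 0.0175]
tool_rot: [-3.141, 0.002, 0.719]
force: [-5.3, -3.5, 4.2]
grip_width: 0.0472
finger_force: 4.0
```

Run:
```python
from h import *
import pickle
todo(*W(-39,-9.1))
s=readout.observe();f=grab_frame("wrist");cv2.imwrite("pics/w7.png",f);pickle.dump(s,open("s7.pkl","wb"))
hsv=cv2.cvtColor(f,cv2.COLOR_BGR2HSV);m=cv2.inRange(hsv,(20,60,60),(36,255,255))
n,l,st,ce=cv2.connectedComponentsWithStats(cv2.morphologyEx(m,cv2.MORPH_OPEN,np.ones((5,5))))
for i in range(1,n):
    if st[i,4]>1500: print(st[i],ce[i],rk(wz(*ce[i],.058,s)))
```

```text
[0.55999701 0.1607195  0.01746145] [-38.8  -9.7] [-1.79965432e+02  9.25455858e-02  4.12005015e+01] 0.047191891844500115 [-5.3 -3.5  4.2] [-0.68  0.82  0.45  1.86 -0.6   0.6  -0.71]
need tool mm [-0.1 -0.6  0. ]
[ 276  118   64  113 4115] [307.65321993 173.87484812] [ 13.6 -16.5]
[ 422  177   90  140 6260] [479.55047923 249.33929712] [  0.2 -85.4]
```

Contact with the bar (6 N at the expected place). Back off straight and retreat upward.

Call:
drive_tool([
  {"dx":0.01,"dy":0,"dz":0,"yaw":0,"fingers":0.45},
  {"dx":0,"dy":0,"dz":0,"yaw":0,"fingers":0.45},
  {"dx":-0.05,"dy":0,"dz":0,"yaw":0,"fingers":0.45},
  {"dx":-0.2,"dy":0,"dz":0,"yaw":0,"fingers":0.45},
  {"dx":-0.3,"dy":0,"dz":0,"yaw":0,"fingers":0.45},
  {"dx":-0.3,"dy":0,"dz":0,"yaw":0,"fingers":0.45},
  {"dx":0,"dy":0,"dz":-0.4,"yaw":0,"fingers":0.45},
  {"dx":0,"dy":0,"dz":-0.4,"yaw":0,"fingers":0.45},
  {"dx":0,"dy":0,"dz":-0.4,"yaw":0,"fingers":0.45},
  {"dx":0,"dy":0,"dz":-0.4,"yaw":0,"fingers":0.45},
  {"dx":0,"dy":0,"dz":-0.4,"yaw":0,"fingers":0.45},
  {"dx":0,"dy":0,"dz":0,"yaw":0,"fingers":0.45},
], squeeze=20)

```text
clock: 14.95
position: [0.4994, 0.1061, 0.222]
tool_rot: [3.14, -0.007, 0.719]
force: [-0.1, -0.2, -0.8]
grip_width: 0.0471
finger_force: 0.0
```

Run:
```python
from h import *
import pickle
s=readout.observe();f=grab_frame("wrist");cv2.imwrite("pics/w8.png",f);pickle.dump(s,open("s8.pkl","wb"));print(s["position"],s["force"])
```

```text
[0.49943626 0.10610014 0.22195861] [-0.06269499 -0.18470502 -0.75638364]
```

View pics/w8.png

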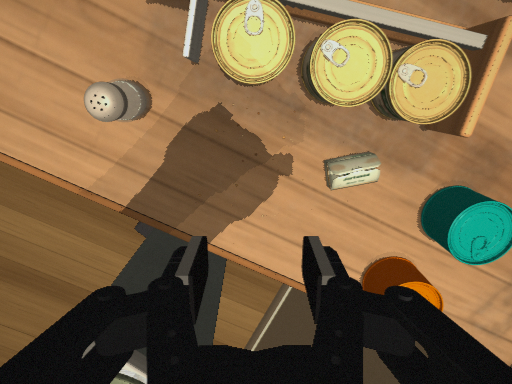

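The new tin's lid is at (253,39) beside the row tins (350,62) and (429,81), in line with them and clear of the plate at (195,30).

Run:
```python
from h import *
import pickle
s=pickle.load(open("s8.pkl","rb"))
for n,u,v in(("new",253,39),("r1",350,62),("r2",429,81)): print(n,rk(wz(u,v,.058,s)))
print("plate",rk(wz(191,57,.06,s)))
```

```text
new [-0.2 -1.3]
r1 [  1.  -91.6]
r2 [   1.7 -168. ]
plate [-27.3  49.7]
```

```bash
python3 -c "
from h import *
print(workorder.job_done())"
```

```text
the job is handed in; nothing more can be done
None
```

I pushed the stop fully home with the pad held down, let the pad go, and pushed the new tin back until it touched the bar. It measured about 1 mm from the middle of the gap, and I've handed the job in; it returned no verdict.

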